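# Present a fired test tile to the inspection camera

## Robot

A 6-joint arm with a two-finger parallel gripper is mounted at the origin on the work surface. World frame = base frame: x ahead of the robot, y to its left, z up, the work surface at z = 0. Lengths are in mm, angles in rad, forces in N, time in s.
With the tool pointing down it reaches from about 400 to 925 mm from the base axis. Payload 12.5 kg.
Tool frame: the origin (TCP) lies midway between the tips of the shut fingers; the grasp point (between the pads) lies 19 mm behind it (env.pinch_z is the z of the grasp point in the tool frame, in mm); z points along the fingers, y is the line along which they close (so a half turn about z gives the same grasp; the last joint's range is limited). The gripper opens to 95 mm and grips with 3 to 60 N. Pads are 20 mm wide; open, the fingers measure 119 mm over their backs; the gripper's body (75 mm by 180 mm) begins 59 mm behind the grasp point.
Start: joints at [-1.259, 0.491, 1.559, -0, 1.092, -0.106], TCP at [253.618, -571.248, 214.661] pointing down, gripper open.
Joint ranges: [-3.1, 3.1], [-0.84, 2.19], [0.05, 2.79], [-1.13, 4.28], [0.06, 2.93], [-2.69, 2.69]. Speed limits (rad/s): [2.22, 2.22, 2.79, 3.14, 3.14, 3.14].

## Interface

Orientations are given as [roll, pitch, yaw] about the fixed x, y, z axes, in that order (R = Rz(yaw) Ry(pitch) Rx(roll)).
In Python, from cell import env, eyes gives the robot as it stands.
- The arm moves only by the shell command python3 -m inch 'ROWS'. ROWS is JSON, a list of rows, each a list of 3 entries, a list of its own where there are three numbers: the shift along the tool's x, y, z in units of 60 mm (1.0 is 60 mm), then the turn about the tool's z in units of 5 degrees (1.0 is 5 degrees), then the closure, from -1 (fully open) to 1 (shut). In form: [[[tx, ty, tz], turn, claw], ...]. A call has exactly 10 rows; each row shifts and turns the commanded pose from where the row before left it, along the tool's axes as they then stand; what a row does not reach is not made up. A row lasts 1/8 s, in which the tool goes at most 62.5 mm and 10.7 degrees, less where a joint would pass 70% of its speed; a pose out of reach is approached as far as the arm can. A call is refused whole if a number of a shift passes 1 or a number of a turn 1, either way. A call with a gripper value outside its range is refused whole. The fingers move at their own pace and stop on an object; the grip force is fixed at half the most. Time passes only in rows, so rows that do not move let the fingers close, or fill a call up. It gives the time, the measured TCP pose, the force, the opening and the grip force at its end, in the units of the state.
- env.state(): the state, without advancing time (a new reading comes with each control period).
- eyes.read_camera(name): name is "scene" or "top"; returns a dict with "pixels" (480x640x3 uint8, red, green, blue), "fx", "fy", "cx", "cy" (pixels), "extrinsics" (4x4, takes a point from world to camera coordinates). Camera axes: x right, y down, z forward; pixel columns grow to the right and rows downward; lengths in mm; the calibration is good to about 2 mm. A picture is of the moment at which its call begins. There is no depth.
- env.job_done(): hands the job in; it is judged then, once.
Trained networks look in a picture, given as the dict that the camera call returned (one of the last four; its "shot" number tells which), for a name from the list of things; names that differ only in an ending like _2 or _b are one class to them, and where a whole thing is asked for, a point or a joint stands for the part that bears it (a point fixed in the world has none). Each returns a list of dicts, best first, with "score" (0 to 1); they miss things now and then, are a little off and sometimes report something else, mostly with a low value. They report only what shows in the picture. A call takes as long as a camera call. They do not tell look-alikes from the thing itself.
- eyes.boxes_of(name, picture): "centre" ([row, column] in pixels, amid what is visible of it).
- eyes.cut_out(name, picture): "mask" (480x640 bool, what is visible of it) and "centre" ([row, column] in pixels, amid what is visible of it).
- eyes.spot_point(name, picture): "centre" ([row, column] in pixels: a listed point, or the origin of a listed thing).
The state is a dict: "t": time; "joints": joint angles; "qvel": joint speeds; "tau": joint torques, N m; "eef_pos": TCP position; "tcp_rot": TCP orientation; "ft_force": force on the tool from outside, world axes, zero at the start; "moment": the same for the moment, N m; "opening": opening from 0.0 (shut) to 1.0 (fully open); "grip_force": force on a finger pad.
Only numpy, scipy, OpenCV 4.12 (cv2) and the standard library are available. Lean on these libraries where they do the work, as an engineer would, in place of code of your own. Each camera call takes 0.05 s, during which the arm holds its last target. There are 200 camera calls.

## Task

Fold the caddy's carrying handle all the way down towards the robot, onto its rests, so that the tiles can be reached. Then draw the round-topped tile up out of its slot and hold it in the air before the inspection camera, round end up in the camera's view: the middle of the tile on the lens's line of sight, 160 mm from the glass, with a flat face (either one) square to the lens. The job finishes while you are holding the tile still there; leave the other two tiles, the bowl, jar and brush where they are, and do not touch the camera.

Things in the scene. Friction and masses are not known exactly. Their poses are not given: they have to be found in the camera images.
- caddy: Fixed dark wooden caddy, 70 (x) x 320 (y) x 34 mm, pockets at y = -92, 0, +92, each 10 (x) x 68 (y), floor 12 above bench. End cheeks 52 high hold the handle pivots. Runners at y = +-140 reach out on the -x side to the handle's rests, 135 from the row, 40 high. Origin: on the bench under the middle pocket; x square to the tiles, away from the robot; y along the row; z up.
- handle (a joint): Angle (rad) of the steel bail handle: 0 folded flat towards the robot on its rests (stop), pi/2 upright over the tiles; starts 1.0 to 1.5. Round bar 10 mm: arms 135 long at caddy y = +-176, cross bar between, along caddy y. Pivots about the caddy's y at x = 0, 35 mm above the bench. Stiff hinge (0.3 N m, 2.2 N at the bar): stays where left. 150 g.
- handle_bar (a point): Middle of the handle's cross bar (centre of the 10 mm round bar): 135 mm from the pivot axis; 35 mm above the bench when folded down, up to 170 mm when upright. Axes are the handle's own: x points from the bar to the pivot, y along the bar.
- round_tile: The tile to present: flat white fired clay, 8 thick (x), 64 wide (y), 110 mm tall (z), half-round top of radius 32, about 90 to 155 g. Stands on edge in one of the pockets (which varies), foot 12 and top 122 mm above the bench, 1 mm play each side. Thin leaf lines on both faces. Origin: centre of its bottom edge; z up to the round top; x square to its faces.
- round_tile_mid (a point): Middle of the round-topped tile: 55 mm up from its bottom edge, halfway through its thickness. Axes as the tile's.
- pointed_tile: White tile of the same clay and size (8 x 64 x 110 mm) whose top is a point like a gable; stands in another pocket. Origin: centre of its bottom edge. Stays there.
- square_tile: White tile of the same clay and size (8 x 64 x 110 mm) with a plain square top; stands in another pocket. Origin: centre of its bottom edge. Stays there.
- camera: Stand of the inspection camera, fixed to the bench: flat foot 100 x 120 mm (x from +25 to +125 mm) and an upright 16 mm post at x = +85 mm, 245 mm high. Origin: on the bench, straight below the lens glass; the camera looks towards its -x. Carries the camera head.
- camera_head: Head of the inspection camera: grey box 60 x 54 x 50 mm with a black lens barrel 36 mm across and 30 mm long, turned down 0.40 rad from level. Origin: centre of the lens glass, 220 mm above the bench. The line of sight runs from there along its own -x (towards the robot and downwards); its y is level, its z is up in the camera's view.
- bowl: White ceramic bowl, 100 mm across, 50 mm high, bystander. Origin: centre of its underside.
- jar: Grey glaze jar with a white lid, 64 mm across, 85 mm high, bystander. Origin: centre of its underside.
- brush: Glaze brush, 170 mm long, lying on the bench, bystander. Origin: below its middle.
There are look-alikes about, which are no part of the job. What is shaped like the round_tile but orange is not meant.

How it is judged:
By the outcome, as a careful person would: the job done as asked, in the order asked, and still so for the second after the job is handed in, while the arm keeps its last pose, push and grip.
It also fails if it takes over 51 s, if anything falls off the work surface, if the arm or the gripper's body presses on something with over 40 N, if the wrist force passes 120 N, or if a joint passes its speed limit or range.

## Working session

There is one attempt and no reset: what is moved stays moved. The work goes in short steps, Python scripts to look and compute and a shell command to move; the robot and the scene stay as the last step left them, time stands still between calls to the robot, and variables do not carry over. Pictures are saved under pics/ and viewed, at most 10 in all, crops included, and the job is handed in when it is done.

```bash
ls; mkdir -p pics; cat > h.py <<'E'
import numpy as np, cv2
from cell import env, eyes
from scipy.spatial.transform import Rotation as R
def P(c): 
    K=np.array([[c['fx'],0,c['cx']],[0,c['fy'],c['cy']],[0,0,1]]); return K@np.array(c['extrinsics'])[:3]
def tri(views):  # [(cam,[row,col])]
    A=[]
    for c,(r,u) in views:
        p=P(c); A+= [u*p[2]-p[0], r*p[2]-p[1]]
    A=np.array(A); return np.linalg.lstsq(A[:,:3],-A[:,3],rcond=None)[0]
def proj(c,X):
    q=P(c)@np.append(X,1); return np.array([q[1]/q[2],q[0]/q[2]])
def onz(c,rc,z):
    p=P(c); r,u=rc; A=np.array([u*p[2]-p[0], r*p[2]-p[1]]); return np.append(np.linalg.solve(A[:,:2],-A[:,3]-A[:,2]*z),z)
def save(c,n): cv2.imwrite('pics/'+n,c['pixels'][:,:,::-1])
E
python3 - <<'E'
from h import *
s=eyes.read_camera('scene');t=eyes.read_camera('top');save(s,'s0.png');save(t,'t0.png')
st=env.state();print(st['t'],st['eef_pos'],st['tcp_rot'],st['opening'],env.pinch_z)
for n in ['caddy','handle_bar','round_tile','round_tile_mid','pointed_tile','square_tile','camera','camera_head','bowl','jar','brush']:
    for nm,c in (('s',s),('t',t)):
        print(n,nm,[(np.round(d['centre']).tolist(),round(d['score'],2)) for d in eyes.spot_point(n,c)][:4])
E
```

```text
pics
0.1 [ 253.53461579 -571.00259502  214.11790464] [-3.14053792e+00 -9.20534452e-05  4.17802587e-01] 0.9994719061405152 -18.8
caddy s [([347.0, 248.0], 0.62)]
caddy t [([259.0, 427.0], 0.87)]
handle_bar s [([280.0, 230.0], 0.78)]
handle_bar t [([263.0, 453.0], 0.91), ([261.0, 427.0], 0.43)]
round_tile s [([316.0, 274.0], 0.9), ([376.0, 288.0], 0.69), ([252.0, 275.0], 0.67), ([336.0, 371.0], 0.34)]
round_tile t [([204.0, 428.0], 0.96), ([350.0, 303.0], 0.72), ([268.0, 382.0], 0.7)]
round_tile_mid s [([361.0, 285.0], 0.8), ([298.0, 272.0], 0.74), ([241.0, 270.0], 0.62), ([215.0, 344.0], 0.53)]
round_tile_mid t [([192.0, 440.0], 0.94), ([266.0, 390.0], 0.56), ([350.0, 302.0], 0.48), ([154.0, 168.0], 0.3)]
pointed_tile s [([344.0, 249.0], 0.63)]
pointed_tile t [([261.0, 428.0], 0.94)]
square_tile s [([372.0, 218.0], 0.9)]
square_tile t [([252.0, 475.0], 0.57)]
camera s [([269.0, 424.0], 0.72)]
camera t [([192.0, 199.0], 0.64)]
camera_head s [([193.0, 436.0], 0.6)]
camera_head t [([154.0, 166.0], 0.81)]
bowl s [([216.0, 345.0], 0.7)]
bowl t [([339.0, 171.0], 0.72)]
jar s [([339.0, 370.0], 0.69)]
jar t [([175.0, 332.0], 0.98), ([262.0, 452.0], 0.63)]
brush s [([239.0, 307.0], 0.75)]
brush t [([339.0, 252.0], 0.78), ([257.0, 429.0], 0.39)]
```

View pics/s0.png

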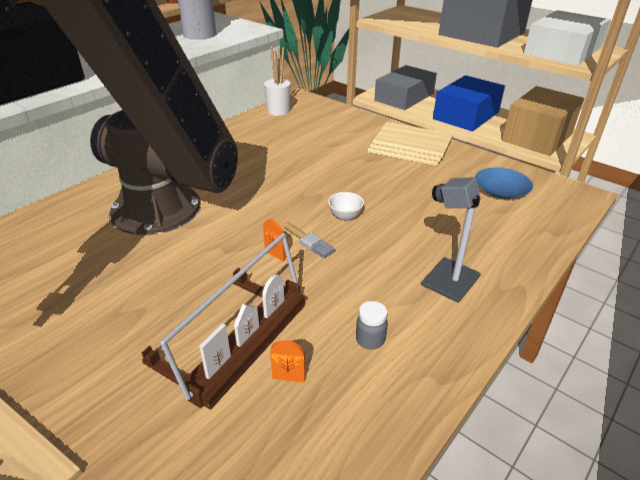

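View pics/t0.png

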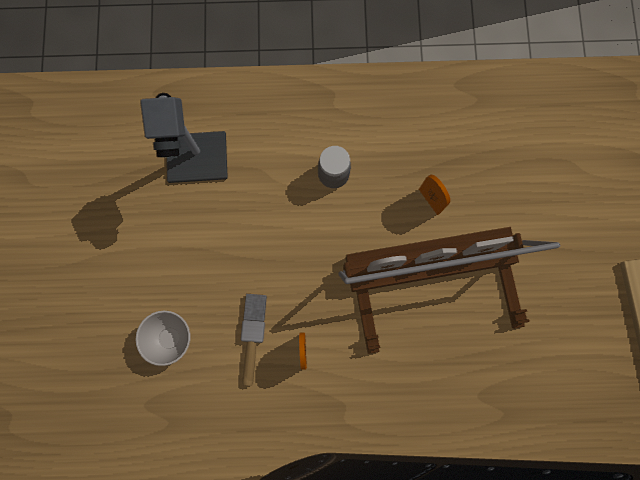

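Scene view: the white tiles are the square one (352,215), pointed one (325,247) and round one (297,273). In the top view they are at (247,488), (257,435) and (265,385). The orange round look-alikes are at scene (240,275) and (362,288), top (350,303) and (195,435). The white round tile at scene (297,273) / top (265,385) is the one meant, because it is white and stands in a pocket.

```bash
python3 - <<'E'
from h import *
s=eyes.read_camera('scene');t=eyes.read_camera('top')
def near(n,c,rc,f=eyes.spot_point):
    L=[d for d in f(n,c)]
    L=[d for d in L if np.hypot(*(np.array(d['centre'])-rc))<25]
    return np.array(L[0]['centre']) if L else None
G={'handle_bar':((280,230),(263,453)),'caddy':((347,248),(259,427)),'round_tile':((316,274),(268,382)),'round_tile_mid':((298,272),(266,390)),'pointed_tile':((344,249),(261,428)),'square_tile':((372,218),(252,475)),'camera':((269,424),(192,199)),'camera_head':((193,436),(154,166)),'bowl':((216,345),(339,171)),'jar':((339,370),(175,332)),'brush':((239,307),(339,252))}
for n,(a,b) in G.items():
    A,B=near(n,s,a),near(n,t,b)
    if A is None or B is None: print(n,A,B);continue
    X=tri([(s,A),(t,B)]);print(n,X.round(1),(proj(s,X)-A).round(1),(proj(t,X)-B).round(1))
for nm,c,(r,u),z in (('s',s,(310,240),5),('t',t,(265,440),3.2)):
    w,h=(800,600); M=np.float32([[z,0,w/2-z*u],[0,z,h/2-z*r]])
    cv2.imwrite(f'pics/c{nm}.png',cv2.warpAffine(c['pixels'],M,(w,h),flags=cv2.INTER_CUBIC)[:,:,::-1])
print(np.linalg.inv(np.array(s['extrinsics']))[:3,3],np.linalg.inv(np.array(t['extrinsics']))[:3,3])
E
```

```text
handle_bar None [263.1 452.1]
caddy [ 5.780e+02 -1.808e+02 -4.000e-01] [-0.1  2.3] [1.4 1.7]
round_tile [561.  -93.3  13.4] [ 0.  -0.4] [-0.3 -0.3]
round_tile_mid [561.4 -95.1  70.2] [ 0.1 -1.1] [-0.8 -0.9]
pointed_tile [ 572.2 -180.8    8.6] [ 0.  -0.6] [-0.4 -0.5]
square_tile [ 586.  -274.2    7.9] [0.  0.7] [0.4 0.5]
camera [726.5 272.8 -10.3] [ 0.1 -0.2] [-0.2 -0.2]
camera_head [726.1 270.1 218.6] [-0.6  1.5] [1.5 1.3]
bowl [217.4 342.1] None
jar None [173.6 332.3]
brush [429.2 162.6   1.2] [ 0.1 -0.5] [-0.4 -0.5]
[1142.10280147 -633.24567039  833.80101093] [ 423.02458596   33.61132288 1055.67110769]
```

View pics/cs.png

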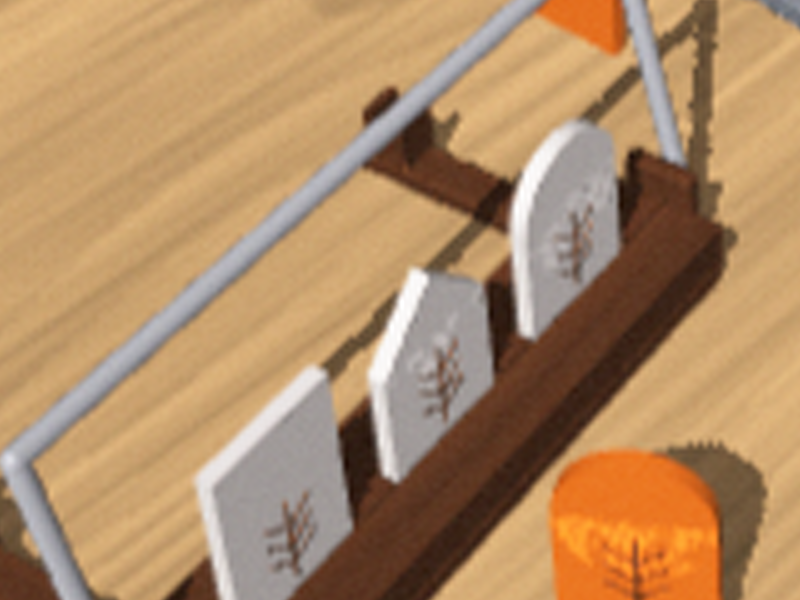

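View pics/ct.png

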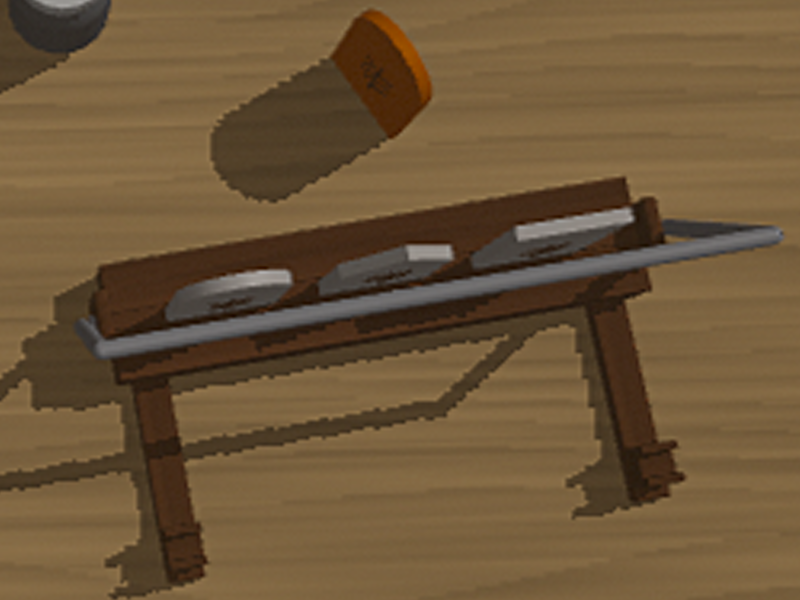

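Confirmed: the white round-topped tile is at the +y end, at scene (297,273). The handle stands nearly upright, leaning towards the robot. Next I'll fit the caddy and handle, and crop the camera.

```bash
python3 - <<'E'
from h import *
from scipy.optimize import least_squares
s=eyes.read_camera('scene');t=eyes.read_camera('top')
obs=[('b',-176,s,(341.6,163)),('b',176,s,(236.5,284.5)),('b',-176,t,(244.7,557.2)),('b',176,t,(280.6,346.2)),('b',0,t,(263.1,452.1))]
T={92:('round_tile',(316,274),(268,382)),0:('pointed_tile',(344,249),(261,428)),-92:('square_tile',(372,218),(252,475))}
for y,(n,a,b) in T.items():
    for c,g in((s,a),(t,b)):
        L=[d['centre'] for d in eyes.spot_point(n,c) if np.hypot(*(np.array(d['centre'])-g))<15]
        if L: obs.append(('o',y,c,L[0]))
def f(p):
    cx,cy,yaw,th=p; ex=np.array([np.cos(yaw),np.sin(yaw),0]);ey=np.array([-np.sin(yaw),np.cos(yaw),0]);o=np.array([cx,cy,0]);r=[]
    for k,y,c,rc in obs:
        X=o+ey*y+([0,0,12] if k=='o' else -ex*135*np.cos(th)+np.array([0,0,35+135*np.sin(th)]))
        r+=list(proj(c,X)-rc)
    return np.array(r)
q=least_squares(f,[575,-182,.14,1.2],loss='soft_l1');print(q.x.round(3));print(f(q.x).reshape(-1,2).round(1).tolist())
im=[]
for c,(r,u),z in ((s,(240,450),3.5),(t,(145,185),4)):
    w,h=(400,600); M=np.float32([[z,0,w/2-z*u],[0,z,h/2-z*r]])
    im.append(cv2.warpAffine(c['pixels'],M,(w,h),flags=cv2.INTER_CUBIC)[:,:,::-1])
cv2.imwrite('pics/cam.png',np.hstack(im))
E
```

```text
[ 5.73659e+02 -1.83215e+02  1.41000e-01  1.37200e+00]
[[-1.0, -0.0], [-2.9, -1.5], [-0.2, -0.1], [-0.3, 0.9], [-0.7, 0.5], [-3.7, 0.7], [-0.5, 0.2], [-1.9, 1.1], [-0.7, 1.1], [0.1, 0.0], [2.2, 0.0]]
```

View pics/cam.png

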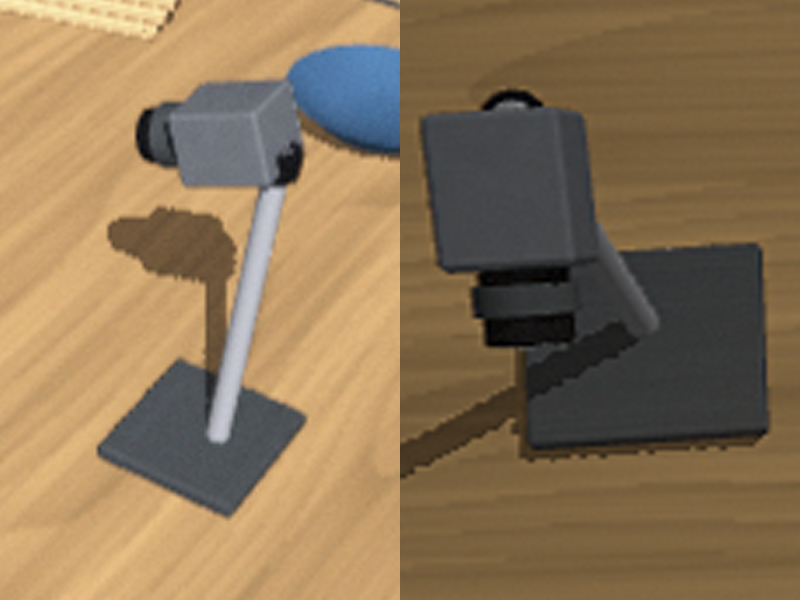

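```bash
python3 - <<'E'
from h import *
from scipy.optimize import least_squares
s=eyes.read_camera('scene');t=eyes.read_camera('top')
S=lambda x,y:(240+(y-300)/3.5,450+(x-200)/3.5); T=lambda x,y:(145+(y-300)/4,185+(x-600)/4)
obs=[(25,-60,s,S(98,450)),(25,60,s,S(180,360)),(125,60,s,S(305,417)),(125,-60,s,S(230,506)),(25,-60,t,T(767,432)),(25,60,t,T(527,443)),(125,-60,t,T(760,243))]
hs=[(c,d['centre']) for c,g in((s,(193,436)),(t,(154,166))) for d in eyes.spot_point('camera_head',c) if np.hypot(*(np.array(d['centre'])-g))<12]
def f(p):
    cx,cy,yaw,h=p; Rz=R.from_euler('z',yaw).as_matrix();r=[]
    for x,y,c,rc in obs: r+=list(proj(c,np.array([cx,cy,0])+Rz@[x,y,h])-rc)
    for c,rc in hs: r+=list(proj(c,[cx,cy,220])-rc)
    return np.array(r)
q=least_squares(f,[726,271,0,6],loss='soft_l1');print(q.x.round(3));print(f(q.x).reshape(-1,2).round(1).tolist())
E
```

```text
[7.26389e+02 2.70883e+02 2.90000e-02 4.81900e+00]
[[-0.7, -0.1], [-0.3, 0.0], [-0.1, 1.4], [1.8, 0.7], [0.0, 0.1], [0.6, 0.1], [-0.0, 0.5], [-0.9, 2.9], [2.1, 0.5]]
```

```bash
cat >> h.py <<'E'
C=np.array([573.66,-183.2]);CY=.141
def where():
    st=env.state();p=np.array(st['eef_pos']);a=R.from_euler('xyz',st['tcp_rot']).as_euler('xyz');yaw=a[2]
    d=p[:2]-C; c,s=np.cos(CY),np.sin(CY)
    print('t',round(st['t'],2),'p',p.round(1),'rpy',np.round(a,3),'caddy xy',np.round([c*d[0]+s*d[1],-s*d[0]+c*d[1]],1),'F',np.round(st['ft_force'],1),'M',np.round(st['moment'],2),'open',round(st['opening'],3),'grip',round(st['grip_force'],1))
    return p,yaw
def to(x,y,z):  # remaining tool-axis shift, in units
    p,yaw=where(); d=np.array([x,y,z])-p; c,s=np.cos(yaw),np.sin(yaw)
    print('units',np.round(np.array([c*d[0]+s*d[1],s*d[0]-c*d[1],-d[2]])/60,3))
def cad(x,y): return C+R.from_euler('z',CY).as_matrix()[:2,:2]@[x,y]
E
python3 -m inch '[[[0,0,0],1,1],[[0,0,0],1,1],[[0,0,0],1,1],[[0.3,-0.3,0],0.17,1],[[0.7,-0.62,0],0,1],[[0.7,-0.62,0],0,1],[[0.7,-0.62,0],0,1],[[0.7,-0.62,0],0,1],[[0.7,-0.62,0],0,1],[[0.7,-0.62,0],0,1]]'
python3 -c "
from h import *
to(*cad(8,0),205)"
```

```text
t: 4.25
eef_pos: [487.7, -292.8, 214.8]
tcp_rot: [3.141, -0.0, 0.141]
ft_force: [-0.1, -0.8, 0.0]
opening: 0.023
grip_force: 0.0
t 4.25 p [ 487.7 -292.8  214.8] rpy [ 3.141 -0.     0.141] caddy xy [-100.5  -96.4] F [-0.1 -0.8  0. ] M [ 0.01 -0.   -0.  ] open 0.023 grip 0.0
units [ 1.808 -1.606  0.164]
```

```bash
python3 -m inch '[[[0.6,-0.54,0],0,1],[[0.6,-0.53,0],0,1],[[0.61,-0.53,0],0,1],[[0,0,0],0,1],[[0,0,0.5],0,1],[[0,0,0.55],0,1],[[-0.3,0,0],0,1],[[-0.3,0,0],0,1],[[-0.3,0,0.1],0,1],[[-0.3,0,0.15],0,1]]'
python3 -c "
from h import *
where()"
```

```text
t: 5.5
eef_pos: [509.1, -194.9, 136.7]
tcp_rot: [3.141, -0.002, 0.14]
ft_force: [7.0, 1.8, -5.0]
opening: 0.002
grip_force: 3.0
t 5.5 p [ 509.1 -194.9  136.7] rpy [ 3.141e+00 -2.000e-03  1.400e-01] caddy xy [-65.5  -2.5] F [ 7.   1.8 -5. ] M [ 0.15 -1.14  0.  ] open 0.002 grip 3.0
```

```bash
python3 -m inch '[[[-0.17,0,0.2],0,1],[[-0.17,0,0.2],0,1],[[-0.17,0,0.22],0,1],[[0.15,0,0],0,1],[[0,0,-0.8],0,1],[[-0.5,0,0],0,1],[[0,0,0.4],0,1],[[0,0,0.3],0,1],[[-0.05,0,0.3],0,1],[[-0.05,0,0.3],0,1]]'
python3 -c "
from h import *
where();s=eyes.read_camera('scene');t=eyes.read_camera('top');cv2.imwrite('pics/f1.png',np.hstack([s['pixels'][150:450,100:500],t['pixels'][150:450,240:640]])[:,:,::-1])"
```

```text
t: 6.75
eef_pos: [452.9, -202.6, 69.6]
tcp_rot: [3.141, -0.0, 0.141]
ft_force: [-0.6, -0.4, 2.2]
opening: -0.001
grip_force: 0.8
t 6.75 p [ 452.9 -202.6   69.6] rpy [ 3.141 -0.     0.141] caddy xy [-122.3   -2.3] F [-0.6 -0.4  2.2] M [-0.06  0.23 -0.06] open -0.001 grip 0.8
```

View pics/f1.png

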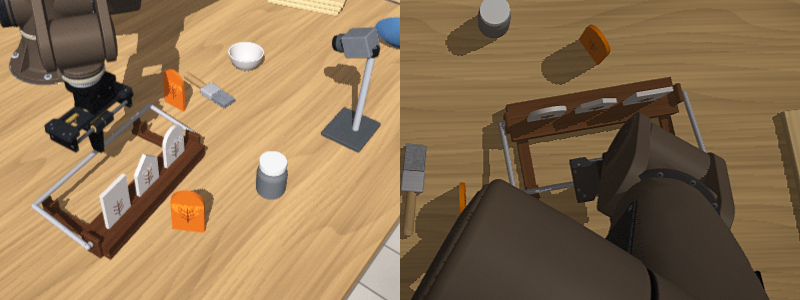

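The handle is nearly down: the bar runs under the fingertips across scene crop (110,150), and the finger presses it with about 2 N. I'll press it the rest of the way.

```bash
python3 -m inch '[[[-0.08,0,0.2],0,1],[[-0.06,0,0.2],0,1],[[-0.06,0,0.1],0,1],[[0,0,0.05],0,1],[[0,0,0.03],0,1],[[0,0,0],0,1],[[0,0,0],0,1],[[0,0,0],0,1],[[0,0,0],0,1],[[0,0,0],0,1]]'
python3 -c "
from h import *
where()"
```

```text
t: 8.1
eef_pos: [441.3, -204.0, 38.5]
tcp_rot: [3.139, -0.004, 0.141]
ft_force: [-9.1, 10.5, 67.9]
opening: 0.01
grip_force: 34.0
t 8.1 p [ 441.3 -204.    38.5] rpy [ 3.139 -0.004  0.141] caddy xy [-134.   -2.] F [-9.1 10.5 67.9] M [1.96 1.54 0.07] open 0.01 grip 34.0
```

```bash
python3 -m inch '[[[0,0,-0.5],0,1],[[0,0,-0.8],0,1],[[0,0,-0.7],0,-0.6],[[0.6,-0.5,0],0,-0.6],[[0.6,-0.5,0],0,-0.6],[[0.6,-0.4,0],0,-0.6],[[0.43,-0.16,0],0,-0.6],[[0,0,0],0,-0.6],[[0,0,0],0,-0.6],[[0,0,0],0,-0.6]]'
python3 - <<'E'
from h import *
to(*cad(0,92),53)
s=eyes.read_camera('scene');t=eyes.read_camera('top')
z=2
def crop(c,r,u,z,w=400,h=600):
    return cv2.warpAffine(c['pixels'],np.float32([[z,0,w/2-z*u],[0,z,h/2-z*r]]),(w,h),flags=cv2.INTER_CUBIC)[:,:,::-1]
cv2.imwrite('pics/g1.png',np.hstack([crop(s,300,235,2.2),crop(t,270,400,2.2)]))
for n in ('round_tile','round_tile_mid','handle_bar'):
  for c in(s,t): print(n,[(np.round(d['centre'],1).tolist(),round(d['score'],2)) for d in eyes.spot_point(n,c)][:3])
E
```

```text
t: 9.35
eef_pos: [559.1, -92.9, 154.6]
tcp_rot: [-3.142, 0.0, 0.14]
ft_force: [-0.6, 0.2, -0.4]
opening: 0.773
grip_force: 0.0
t 9.35 p [559.1 -92.9 154.6] rpy [-3.142  0.     0.14 ] caddy xy [-1.7 91.4] F [-0.6  0.2 -0.4] M [-0.    0.04  0.03] open 0.773 grip 0.0
units [ 0.029 -0.009  1.693]
round_tile [([375.6, 289.0], 0.9), ([314.8, 274.7], 0.84), ([254.6, 277.4], 0.55)]
round_tile [([201.8, 426.0], 0.71), ([154.2, 168.3], 0.38)]
round_tile_mid [([296.0, 271.4], 0.93), ([360.8, 286.4], 0.77), ([239.1, 273.6], 0.64)]
round_tile_mid [([193.7, 438.2], 0.74), ([350.0, 301.5], 0.52)]
handle_bar [([310.0, 197.3], 0.7)]
handle_bar []
```

View pics/g1.png

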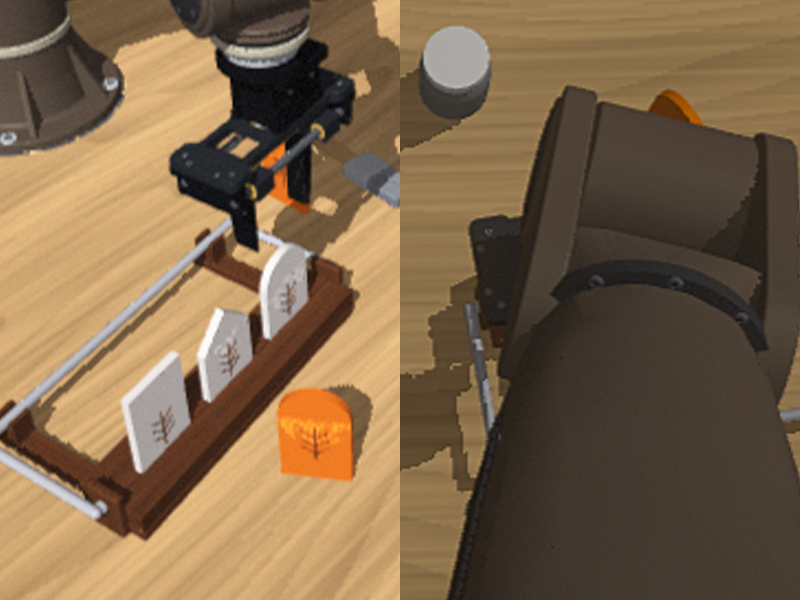

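The handle lies flat on its rests, with its bar at scene (310,197). The fingers straddle the round tile, so I'll descend and grip its side edges. That way the tile can later be tilted about the pad axis.

```bash
python3 -m inch '[[[0.03,0,0.4],0,-0.6],[[0,0,0.5],0,-0.6],[[0,0,0.5],0,-0.6],[[0,0,0.29],0,-0.6],[[0,0,0],0,-0.6],[[0,0,0],0,-0.4],[[0,0,0],0,1],[[0,0,0],0,1],[[0,0,0],0,1],[[0,0,0],0,1]]'
python3 -c "
from h import *
where()"
```

```text
t: 11.0
eef_pos: [562.1, -92.2, 54.3]
tcp_rot: [3.141, -0.002, 0.141]
ft_force: [-0.3, 0.7, 6.1]
opening: 0.672
grip_force: 30.0
t 11.0 p [562.1 -92.2  54.3] rpy [ 3.141e+00 -2.000e-03  1.410e-01] caddy xy [ 1.4 91.7] F [-0.3  0.7  6.1] M [0.15 0.14 0.05] open 0.672 grip 30.0
```

Gripped: the opening is 63.9 mm against the tile's 64. I'll draw it up to about 4 mm of depth, then tilt its top towards the robot. The pocket's mouth edge gives the 0.40 rad pivot between the pads, which is needed because the tool itself can't tilt.

```bash
python3 -m inch '[[[0,0,-0.15],0,1],[[0,0,-0.15],0,1],[[0,0,0],0,1],[[-0.07,0,0],0,1],[[-0.07,0,0],0,1],[[-0.07,0,0.01],0,1],[[-0.06,0,0.01],0,1],[[-0.06,0,0.015],0,1],[[-0.06,0,0.015],0,1],[[0,0,0],0,1]]'
python3 - <<'E'
from h import *
where()
s=eyes.read_camera('scene')
r,u,z=290,270,5;w,h=600,600
cv2.imwrite('pics/tilt.png',cv2.warpAffine(s['pixels'],np.float32([[z,0,w/2-z*u],[0,z,h/2-z*r]]),(w,h),flags=cv2.INTER_CUBIC)[:,:,::-1])
E
```

```text
t: 12.25
eef_pos: [539.1, -95.7, 68.6]
tcp_rot: [3.141, -0.002, 0.141]
ft_force: [3.8, 0.2, 3.5]
opening: 0.67
grip_force: 30.0
t 12.25 p [539.1 -95.7  68.6] rpy [ 3.141e+00 -2.000e-03  1.410e-01] caddy xy [-21.9  91.5] F [3.8 0.2 3.5] M [-0.01 -1.06 -0.03] open 0.67 grip 30.0
```

View pics/tilt.png

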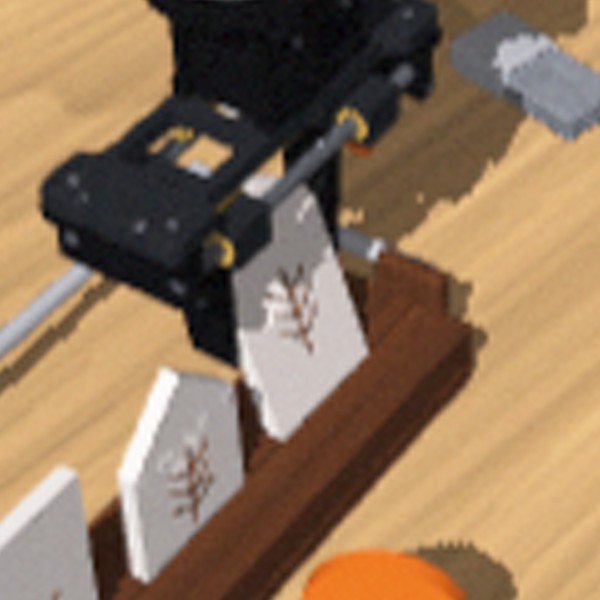

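The tile has turned in the grip (tile at scene crop (305,320)), foot at the pocket mouth. I'll lift clear and move to the camera, turning by the yaw difference.

```bash
python3 -m inch '[[[0,0,-0.2],0,1],[[0,0,-0.5],0.6,1],[[0,0,-0.56],0.68,1],[[0.1,-0.5,0],0,1],[[0.1,-0.8,0],0,1],[[0.1,-0.9,0],0,1],[[0.1,-0.9,0],0,1],[[0.1,-0.9,0],0,1],[[0.1,-0.8,0],0,1],[[0.1,-0.5,0],0,1]]'
python3 - <<'E'
from h import *
to(576.6,266.5,144.5)
E
```

```text
t: 13.55
eef_pos: [569.7, 225.6, 143.6]
tcp_rot: [3.141, 0.003, 0.031]
ft_force: [0.0, -0.2, -2.2]
opening: 0.67
grip_force: 30.0
t 13.55 p [569.7 225.6 143.6] rpy [3.141e+00 3.000e-03 3.100e-02] caddy xy [ 53.6 405.3] F [ 0.  -0.2 -2.2] M [-0.01  0.03 -0.04] open 0.67 grip 30.0
units [ 0.136 -0.677 -0.015]
```

```bash
python3 -m inch '[[[0.07,-0.34,0],0,1],[[0.07,-0.34,-0.01],0,1],[[0,0,0],0,1],[[0,0,0],0,1],[[0,0,0],0,1],[[0,0,0],0,1],[[0,0,0],0,1],[[0,0,0],0,1],[[0,0,0],0,1],[[0,0,0],0,1]]'
python3 - <<'E'
from h import *
to(576.6,266.5,144.5)
s=eyes.read_camera('scene');t=eyes.read_camera('top')
def crop(c,r,u,z,w=400,h=600):
    return cv2.warpAffine(c['pixels'],np.float32([[z,0,w/2-z*u],[0,z,h/2-z*r]]),(w,h),flags=cv2.INTER_CUBIC)[:,:,::-1]
a=proj(s,[579,266,158]);b=proj(t,[579,266,158]);print(a,b)
A=crop(s,*a,7);B=crop(t,*b,4); cv2.imwrite('pics/p1.png',np.hstack([A,B]))
for c in (s,t):
  for n in ('round_tile','round_tile_mid'): print(n,[(np.round(d['centre'],1).tolist(),round(d['score'],2)) for d in eyes.spot_point(n,c)][:4])
# predicted corners for various tilt
for f in (.3,.4,.5):
    u=R.from_euler('z',.029).apply([-np.sin(f),0,np.cos(f)]);n=R.from_euler('z',.029).apply([np.cos(f),0,np.sin(f)]);y=R.from_euler('z',.029).apply([0,1,0])
    p,_=np.array(env.state()['eef_pos']),0; g=p+[0,0,18.8]
    for k in (-32,32):
        q=proj(s,g-61*u+4*n+k*y); print(f,k,q.round(1),(7*(q-a)[::-1]+[200,300]).round(0))
    q=proj(s,g+49*u+4*n);print(f,'top',(7*(q-a)[::-1]+[200,300]).round(0))
E
```

```text
t: 14.8
eef_pos: [578.2, 264.8, 144.4]
tcp_rot: [3.142, -0.0, 0.03]
ft_force: [-0.9, 0.5, -1.3]
opening: 0.672
grip_force: 30.0
t 14.8 p [578.2 264.8 144.4] rpy [ 3.142 -0.     0.03 ] caddy xy [ 67.5 442.9] F [-0.9  0.5 -1.3] M [ 0.    0.04 -0.03] open 0.672 grip 30.0
units [-0.026 -0.029 -0.002]
[192.86265347 378.41967676] [252.02874813 178.6637636 ]
round_tile [([253.1, 275.3], 0.79), ([213.3, 382.3], 0.68)]
round_tile_mid [([239.7, 273.0], 0.92), ([191.5, 381.8], 0.73), ([267.6, 422.5], 0.69), ([360.7, 283.0], 0.59)]
round_tile [([201.4, 431.1], 0.96), ([352.4, 301.6], 0.76)]
round_tile_mid [([194.7, 436.8], 0.62), ([350.7, 303.3], 0.5), ([259.8, 427.0], 0.48)]
0.3 -32 [219.5 376.6] [187. 487.]
0.3 32 [207.9 390.6] [285. 405.]
0.3 top [181. 158.]
0.4 -32 [219.5 378.6] [201. 487.]
0.4 32 [207.9 392.6] [299. 405.]
0.4 top [169. 157.]
0.5 -32 [219.3 380.6] [215. 485.]
0.5 32 [207.6 394.5] [313. 403.]
0.5 top [158. 157.]
```

View pics/p1.png

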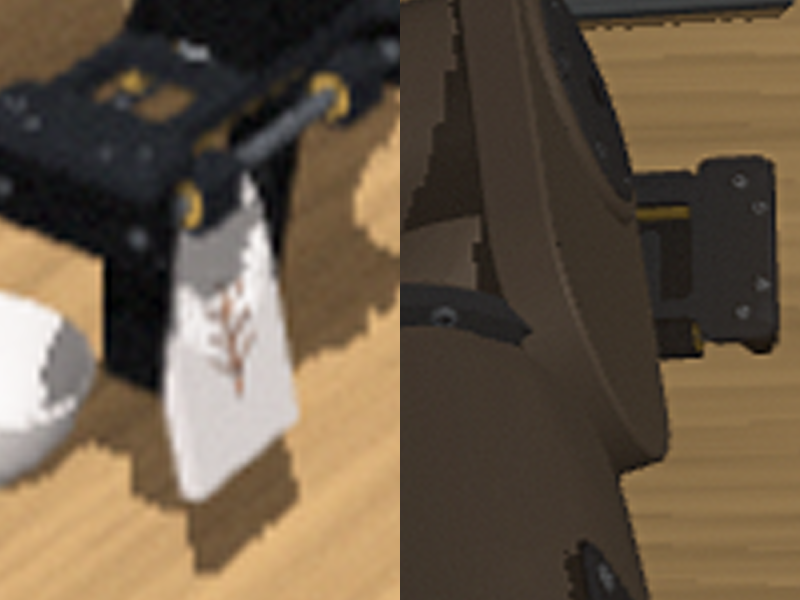

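The tile hangs before the lens with its front-face lower corners at crop (200,500) and (298,425), which fits about 0.40 rad. I'll measure the tilt from edge slopes, where a calibration offset cancels.

```bash
cat > m.py <<'E'
from h import *
from scipy.optimize import least_squares
s=eyes.read_camera('scene');im=s['pixels'].astype(float).min(2)
g=np.array(env.state()['eef_pos'])+[0,0,18.8]
a=proj(s,g).astype(int)
Rows=[];
for r in range(a[0]+12,a[0]+27):
    row=im[r]; T=145; c0=a[1]+4
    if row[c0]<T: continue
    i=c0
    while row[i]>T:i+=1
    right=i-1+(row[i-1]-T)/(row[i-1]-row[i])
    j=c0
    while row[j]>T:j-=1
    left=j+1-(row[j+1]-T)/(row[j+1]-row[j])
    Rows.append((r,left,right))
Rows=np.array(Rows);print(np.c_[Rows[:,0]-a[0],Rows[:,1:]-a[1]].round(1).tolist())
def line(f,k,e):
    Z=R.from_euler('z',.029);u=Z.apply([-np.sin(f),0,np.cos(f)]);n=Z.apply([np.cos(f),0,np.sin(f)]);y=Z.apply([0,1,0])
    A,B=[proj(s,g+q*u+e*n+k*y) for q in (-61,10)]; m=(A[1]-B[1])/(A[0]-B[0]); return m,B
for f in (.3,.35,.4,.45,.5):
    print(f,'back-left slope',[round(line(f,k,e)[0],3) for k,e in((-32,-4),(32,4))],'bottoms',[proj(s,g-61*R.from_euler('z',.029).apply([-np.sin(f),0,np.cos(f)])).round(1)-a])
E
python3 m.py; python3 - <<'E'
from h import *
s=eyes.read_camera('scene');im=s['pixels']
print(im[190:224:1,365:398].min(2)[::2])
E
```

```text
[[12.0, -4.4, 4.4], [13.0, -4.5, 5.6], [14.0, -4.6, 5.6], [15.0, -4.6, 5.9], [16.0, -4.6, 14.4], [17.0, -4.6, 14.6], [18.0, -4.5, 14.6], [19.0, -4.3, 14.4], [20.0, -4.2, 13.5], [21.0, -3.9, 11.6], [22.0, -3.6, 10.3], [23.0, -3.6, 9.3], [24.0, -3.3, 8.2], [25.0, -3.1, 7.1], [26.0, -3.0, 5.6]]
0.3 back-left slope [np.float64(0.205), np.float64(0.187)] bottoms [array([22.5,  4.4])]
0.35 back-left slope [np.float64(0.249), np.float64(0.232)] bottoms [array([22.6,  5.4])]
0.4 back-left slope [np.float64(0.293), np.float64(0.277)] bottoms [array([22.6,  6.4])]
0.45 back-left slope [np.float64(0.337), np.float64(0.322)] bottoms [array([22.6,  7.4])]
0.5 back-left slope [np.float64(0.381), np.float64(0.367)] bottoms [array([22.5,  8.4])]
[[ 13   3   6   8   9  10   4  11  11  37 100 132 127 125 126 130 116 117
  128 149 220 208 203 195 149  58  57  54  55  55  57  60  55]
 [  3   9  11  11  14   5   5  11  11  47 143 206 224 182 129 137 161 126
  180 149 221 227 226 205 191  71  56  57  59  57  55  60  59]
 [ 15  10  14   8   8  13  11  13  14  47 145 211 221 222 191 176 198  95
  156 194 14
[... 1269 characters left out ...]
5 117 111 115]
 [ 86  58  60  57  59  59  66  63  65  98 205 218 214 202 203 204 204 203
  205 203 204 197 167  96  57  63  96 109 114 109 111 113 114]
 [120 115 115 111  62  61  60  63  61  79 155 219 218 205 204 202 205 204
  201 185 154  77  60  56  55  61  65 112 111 112 117 117 115]
 [117 121 123 116  59  61  62  60  62  64 116 219 217 210 202 201 198 166
  100  57  55  58  60  57  59  58  64  96 116 115 117 111 120]
 [124 118 115 112  65  64  57  58  56  56  84 177 218 215 200 160 102  57
   58  54  58  56  57  58  60  60  61  68 118 115 117 125 127]
 [116 117 120 120 116 111  87  87  59  61  60  57  59  76  60  55  57  54
   55  52  57  57  61  59  58  60  62  97 121 123 124 126 127]]
```

```bash
python3 -m inch '[[[0.05,0.5,0],0,1],[[0.05,0.8,0],0,1],[[0.05,0.9,0],0,1],[[0.05,0.9,0],0,1],[[0.05,0.9,0],0,1],[[0.05,0.8,0],0,1],[[0.05,0.5,0],-0.64,1],[[0,0.5,0],-0.64,1],[[0,0,0],0,1],[[0,0,0],0,1]]'
cat > m.py <<'E'
from h import *
from scipy.optimize import least_squares
def meas(save_as=None):
    s=eyes.read_camera('scene');im=cv2.GaussianBlur(s['pixels'],(0,0),.5).astype(float).min(2)
    st=env.state();g=np.array(st['eef_pos'])+[0,0,18.8];Z=R.from_euler('z',st['tcp_rot'][2])
    def ln(f,k,e,q): return proj(s,g+Z.apply([-np.sin(f)*q+np.cos(f)*e,k,np.cos(f)*q+np.sin(f)*e]))
    def edge(k,e,q0,q1,sgn):   # sub-pixel columns of strongest gradient near the model edge
        A,B=ln(.35,k,e,q0),ln(.35,k,e,q1);out=[]
        for r in range(int(np.ceil(min(A[0],B[0]))),int(max(A[0],B[0]))+1):
            c=A[1]+(B[1]-A[1])*(r-A[0])/(B[0]-A[0]);i=np.arange(int(c)-5,int(c)+7);d=sgn*np.diff(im[r,i])
            j=d.argmax()
            if d[j]<25 or j in(0,len(d)-1): continue
            w=np.clip(d[j-1:j+2],0,None);out.append((r,i[j]+.5+(w@[-1,0,1])/w.sum()))
        return np.array(out)
    res=[]
    for nm,k,e,q0,q1,sg in (('L',-32,-4,-56,-28,1),('R',32,4,-56,5,-1)):
        o=edge(k,e,q0,q1,sg)
        if len(o)<5: print(nm,'few');continue
        keep=np.ones(len(o),bool)
        for _ in range(4):
            p=np.polyfit(o[keep,0],o[keep,1],1);d=abs(np.polyval(p,o[:,0])-o[:,1]);keep=d<max(.4,1.5*np.median(d))
        F=np.linspace(0,.8,81);m=[(lambda A,B:(A[1]-B[1])/(A[0]-B[0]))(ln(f,k,e,q0),ln(f,k,e,q1)) for f in F]
        res.append((nm,int(keep.sum()),len(o),round(p[0],3),round(float(np.interp(p[0],m,F)),3),'offset',round(float(np.polyval(p,o[:,0].mean())-np.interp(o[:,0].mean(),*zip(*sorted(map(tuple,[ln(.4,k,e,q0),ln(.4,k,e,q1)])))) ),2)))
    print(res)
    if save_as: save(s,save_as)
if __name__=='__main__':
    where();meas();meas()
    to(*cad(50,92),120)
E
python3 m.py
```

```text
t: 16.45
eef_pos: [611.0, -81.9, 144.4]
tcp_rot: [-3.141, 0.0, 0.14]
ft_force: [-0.2, 0.3, -1.3]
opening: 0.667
grip_force: 30.0
t 16.45 p [611.  -81.9 144.4] rpy [-3.141  0.     0.14 ] caddy xy [51.2 95. ] F [-0.2  0.3 -1.3] M [0.02 0.04 0.01] open 0.667 grip 30.0
[('L', 11, 11, np.float64(0.329), 0.28, 'offset', -0.38), ('R', 25, 25, np.float64(0.305), 0.287, 'offset', 0.72)]
[('L', 11, 11, np.float64(0.335), 0.287, 'offset', -0.18), ('R', 25, 25, np.float64(0.299), 0.281, 'offset', 0.85)]
t 16.55 p [611.1 -81.4 144.5] rpy [-3.142  0.     0.142] caddy xy [51.3 95.5] F [-0.1  0.7 -1.1] M [0.02 0.05 0.01] open 0.668 grip 30.0
units [-0.022  0.058  0.408]
```

Both edges at two places give a tilt of 0.284 rad, which is about 0.12 short. I'll press the tile's lower face against the caddy's outer top edge to turn it further.

```bash
python3 -m inch '[[[0,0,0.5],0,1],[[0,0,0.5],0,1],[[0,0,0.39],0,1],[[-0.15,0,0],0,1],[[-0.15,0,0],0,1],[[-0.1,0,0],0,1],[[-0.08,0,0],0,1],[[-0.06,0,0],0,1],[[0,0,0],0,1],[[0,0,0],0,1]]'
python3 -c "
from m import *
where();meas('x.png')"
```

```text
t: 17.8
eef_pos: [579.8, -87.1, 61.5]
tcp_rot: [3.141, -0.002, 0.141]
ft_force: [4.1, 0.7, 2.4]
opening: 0.67
grip_force: 30.0
t 17.8 p [579.8 -87.1  61.5] rpy [ 3.141e+00 -2.000e-03  1.410e-01] caddy xy [19.6 94.3] F [4.1 0.7 2.4] M [ 0.15 -0.82  0.  ] open 0.67 grip 30.0
[('L', 11, 11, np.float64(0.371), 0.303, 'offset', 0.07), ('R', 23, 23, np.float64(0.327), 0.287, 'offset', 0.92)]
```

```bash
python3 -m inch '[[[-0.03,0,0],0,1],[[-0.03,0,0],0,1],[[-0.03,0,0],0,1],[[-0.02,0,0],0,1],[[0,0,0],0,1],[[0,0,0],0,1],[[0,0,0],0,1],[[0,0,0],0,1],[[0,0,0],0,1],[[0,0,0],0,1]]'
python3 -c "
from m import *
where();meas();meas()"
```

```text
t: 19.1
eef_pos: [572.6, -87.9, 61.0]
tcp_rot: [3.141, -0.0, 0.141]
ft_force: [4.8, -0.5, -2.2]
opening: 0.669
grip_force: 30.0
t 19.1 p [572.6 -87.9  61. ] rpy [ 3.141 -0.     0.141] caddy xy [12.3 94.5] F [ 4.8 -0.5 -2.2] M [ 0.02 -1.07 -0.04] open 0.669 grip 30.0
[('L', 11, 11, np.float64(0.465), 0.408, 'offset', 1.93), ('R', 23, 23, np.float64(0.418), 0.385, 'offset', 2.26)]
[('L', 11, 11, np.float64(0.464), 0.407, 'offset', 1.91), ('R', 23, 23, np.float64(0.42), 0.387, 'offset', 2.26)]
```

```bash
python3 -m inch '[[[-0.015,0,0],0,1],[[0,0,0],0,1],[[0,0,0],0,1],[[0.2,0,0],0,1],[[0.4,0,0],0,1],[[0,0,-0.4],0,1],[[0,0,-0.5],0,1],[[0,0,-0.45],0,1],[[0,0,0],0,1],[[0,0,0],0,1]]'
python3 -c "
from m import *
where();meas();meas()"
```

```text
t: 20.45
eef_pos: [606.8, -82.7, 140.9]
tcp_rot: [-3.141, 0.002, 0.141]
ft_force: [-1.7, 0.3, -2.2]
opening: 0.667
grip_force: 30.0
t 20.45 p [606.8 -82.7 140.9] rpy [-3.141e+00  2.000e-03  1.410e-01] caddy xy [46.9 94.8] F [-1.7  0.3 -2.2] M [ 0.04  0.07 -0.04] open 0.667 grip 30.0
[('L', 11, 11, np.float64(0.429), 0.391, 'offset', 2.34), ('R', 25, 25, np.float64(0.41), 0.401, 'offset', 2.67)]
[('L', 11, 11, np.float64(0.444), 0.408, 'offset', 2.29), ('R', 25, 25, np.float64(0.409), 0.4, 'offset', 2.63)]
```

Tilt is now 0.40 rad in free air. The edge offset shows the tile pivoted above the pad centre, so its middle sits about 7–9 mm ahead of the nominal point. I'll go to the camera with that allowed for and measure there.

```bash
python3 -m inch '[[[0,0,0],0.64,1],[[0,0,0],0.64,1],[[-0.06,-0.5,0],0,1],[[-0.06,-0.8,0],0,1],[[-0.06,-0.9,0],0,1],[[-0.06,-0.9,0],0,1],[[-0.06,-0.9,0],0,1],[[-0.06,-0.8,-0.02],0,1],[[-0.06,-0.6,-0.02],0,1],[[-0.02,-0.4,0],0,1]]'
python3 -m inch '[[[0,0,0],0,1],[[0,0,0],0,1],[[0,0,0],0,1],[[0,0,0],0,1],[[0,0,0],0,1],[[0,0,0],0,1],[[0,0,0],0,1],[[0,0,0],0,1],[[0,0,0],0,1],[[0,0,0],0,1]]' >/dev/null
cat > fit.py <<'E'
from m import *
to(570,266.3,143.2);meas();meas()
s=eyes.read_camera('scene');im=cv2.GaussianBlur(s['pixels'],(0,0),.5).astype(float).min(2)
st=env.state();g=np.array(st['eef_pos'])+[0,0,18.8];Z=R.from_euler('z',st['tcp_rot'][2])
def pt(f,dx,dz,k,e,q): return proj(s,g+Z.apply([-np.sin(f)*q+np.cos(f)*e+dx,k,np.cos(f)*q+np.sin(f)*e+dz]))
E_=[((-32,-4,-54),(-32,-4,-28)),((32,4,-56),(32,4,5)),((-27,4,-61),(28,4,-61))]
cin=pt(.4,6,0,0,4,-40)
def resid(p,N=16):
    out=[]
    for A,B in E_:
        A,B=pt(*p,*A),pt(*p,*B);t=B-A;n=np.array([-t[1],t[0]])/np.hypot(*t)
        if n@(cin-A)>0:n=-n
        for a in np.linspace(.05,.95,N):
            x=A+a*t; d=np.arange(-5,5.01,.25)
            v=cv2.remap(im.astype(np.float32),np.float32([x[1]+d*n[1]]),np.float32([x[0]+d*n[0]]),1)[0]
            gr=-np.diff(v);j=gr.argmax();w=np.clip(gr[max(0,j-3):j+4],0,None);out.append((d[:-1][max(0,j-3):j+4]+.125)@w/w.sum() if gr[j]>4 else 0)
    return np.array(out)
q=least_squares(resid,[.4,6,0],loss='soft_l1',f_scale=.5,diff_step=1e-2,x_scale=[.1,5,5])
f,dx,dz=q.x;print('tilt,dx,dz',q.x.round(3),'rms',np.sqrt(np.mean(resid(q.x)**2)).round(2))
for p in range(3):print(resid(q.x)[16*p:16*p+16].round(1))
off=lambda a:g+Z.apply([np.sin(a)*6.1+dx,0,-np.cos(a)*6.1+dz])
mid=off(f);tgt=np.array([726.4,270.9,220])+160*R.from_euler('z',.029).apply([-np.cos(.4),0,-np.sin(.4)])
print('mid',mid.round(1),'target',tgt.round(1))
for n in('round_tile_mid','round_tile'): print(n,[np.round(d['centre'],1) for d in eyes.spot_point(n,s)],'model',proj(s,mid if 'mid' in n else pt and g+Z.apply([np.sin(f)*61+dx,0,-np.cos(f)*61+dz])).round(1))
d=tgt-mid;print('units',np.round(np.r_[Z.inv().apply(d)]*[1,-1,-1]/60,3))
E
python3 fit.py
```

```text
t: 21.8
eef_pos: [569.8, 265.8, 143.3]
tcp_rot: [3.141, 0.002, 0.031]
ft_force: [1.2, -0.7, -1.3]
opening: 0.67
grip_force: 30.0
t 23.05 p [570.6 264.2 144.4] rpy [3.142 0.    0.029] caddy xy [ 59.9 443.4] F [-0.7 -0.  -1. ] M [0.06 0.08 0.01] open 0.673 grip 30.0
units [-0.009 -0.036  0.02 ]
[('L', 10, 10, np.float64(0.31), 0.418, 'offset', 2.39), ('R', 23, 23, np.float64(0.283), 0.405, 'offset', 2.54)]
[('L', 10, 10, np.float64(0.311), 0.418, 'offset', 2.39), ('R', 23, 23, np.float64(0.287), 0.409, 'offset', 2.53)]
tilt,dx,dz [0.478 5.504 0.   ] rms 0.63
[ 0.4  0.2  0.4  0.4  0.2  0.1  0.3  0.6  0.4  0.2  0.2 -0.   0.1  0.1
 -0.   0.1]
[-0.4 -0.3 -0.1 -0.2  0.1  0.1  0.1  0.3  0.3  0.4  0.6  0.5  0.8  0.4
  0.8  1. ]
[1.2 1.1 1.  1.1 1.1 0.7 0.7 1.1 0.9 0.9 0.9 0.9 1.  0.9 0.7 0.7]
mid [578.9 264.4 157.8] target [579.1 266.6 157.7]
round_tile_mid [array([358.1, 284.6]), array([239.4, 275.7]), array([194.4, 379.3])] model [193.2 378. ]
round_tile [array([255.2, 273.5]), array([212.2, 384.7]), array([336.8, 370.4])] model [213.3 385.1]
units [ 0.004 -0.037  0.001]
```

```bash
sed -i "s/^q=least.*/from scipy.optimize import minimize\nq=minimize(lambda p:np.sum(np.sqrt(1+4*resid([p[0],p[1]*10,p[2]*10])**2)),[.4,.6,-.1],method='Nelder-Mead',options=dict(initial_simplex=[[.4,.6,-.1],[.45,.6,-.1],[.4,.9,-.1],[.4,.6,.3]]));q.x=q.x*[1,10,10]/" fit.py; python3 fit.py; cp m.py m2.py
```

```text
t 23.3 p [570.6 264.1 144.4] rpy [3.141 0.    0.029] caddy xy [ 59.9 443.3] F [ 0.1 -0.  -2. ] M [ 0.08  0.07 -0.05] open 0.669 grip 30.0
units [-0.01  -0.036  0.02 ]
[('L', 10, 10, np.float64(0.31), 0.417, 'offset', 2.39), ('R', 23, 23, np.float64(0.287), 0.409, 'offset', 2.52)]
[('L', 10, 10, np.float64(0.31), 0.418, 'offset', 2.4), ('R', 23, 23, np.float64(0.288), 0.41, 'offset', 2.54)]
tilt,dx,dz [ 0.407  9.127 -2.127] rms 0.13
[-0.   0.1 -0.1 -0.1  0.1 -0.   0.3 -0.   0.1  0.2  0.2  0.   0.3  0.1
  0.1  0.2]
[ 0.1 -0.3  0.2  0.2  0.   0.   0.2  0.1  0.  -0.1  0.2  0.2  0.   0.1
 -0.1 -0. ]
[ 0.1 -0.  -0.  -0.  -0.1 -0.  -0.1 -0.2 -0.1  0.1  0.2  0.   0.3 -0.
  0.1  0.1]
mid [582.2 264.5 155.5] target [579.1 266.6 157.7]
round_tile_mid [array([358.6, 286.6]), array([239.2, 274.7]), array([190.9, 377.9])] model [194.5 379.1]
round_tile [array([214.7, 386.2]), array([254.8, 276.6]), array([379.3, 288.1])] model [214.6 384.9]
units [-0.051 -0.038 -0.037]
```

```bash
python3 - <<'E'
from h import *
from scipy.optimize import least_squares
s=eyes.read_camera('scene');t=eyes.read_camera('top')
S=lambda x,y:(240+(y-300)/3.5,450+(x-200)/3.5); T=lambda x,y:(145+(y-300)/4,185+(x-600)/4)
foot=[(25,-60,s,S(98,450)),(25,60,s,S(180,360)),(125,60,s,S(305,417)),(125,-60,s,S(230,506)),(25,-60,t,T(767,432)),(25,60,t,T(527,443)),(125,-60,t,T(760,243))]
head=[((30,-27,25),s,S(170,115)),((90,-27,25),s,S(258,112)),((90,27,25),s,S(292,82)),((30,27,25),s,S(192,86)),((90,-27,-25),s,S(265,186)),((0,0,0),s,S(150,136)),
((90,27,25),t,T(421,117)),((90,-27,25),t,T(555,112)),((30,27,25),t,T(437,271)),((30,-27,25),t,T(572,264)),((0,0,18),t,T(531,345))]
def f(p,use=(1,1)):
    cx,cy,yaw,h,zl=p; Rz=R.from_euler('z',yaw);H=Rz*R.from_euler('y',-.4);r=[]
    if use[0]:
        for x,y,c,rc in foot: r+=list(proj(c,np.array([cx,cy,0])+Rz.apply([x,y,h]))-rc)
    if use[1]:
        for v,c,rc in head: r+=list(proj(c,np.array([cx,cy,zl])+H.apply(v))-rc)
    return np.array(r)
for use in((1,1),(0,1)):
    q=least_squares(f,[726,271,0,5,220],args=(use,),loss='soft_l1');print(q.x.round(3));print(f(q.x).reshape(-1,2).round(1).tolist())
E
```

```text
[7.25990e+02 2.70521e+02 3.40000e-02 4.88700e+00 2.16241e+02]
[[-0.7, -0.2], [-0.4, -0.3], [-0.3, 1.2], [1.7, 0.7], [0.1, 0.2], [1.0, 0.3], [0.0, 0.3], [0.5, -1.7], [0.6, -0.9], [-1.5, 0.5], [-1.5, 3.6], [1.3, 1.8], [-0.0, 0.2], [-0.4, -0.9], [-1.3, 0.9], [1.0, 0.2], [0.7, 1.2], [0.7, -2.5]]
[7.25945e+02 2.69736e+02 4.70000e-02 5.00000e+00 2.16527e+02]
[[-0.5, 0.0], [-0.4, -0.6], [-0.7, 1.0], [1.6, 1.2], [-0.3, 0.4], [1.3, 0.5], [-0.3, -0.1], [0.5, -1.6], [0.5, -0.7], [-1.7, 0.4], [-1.6, 3.3], [1.1, 2.0], [0.0, 0.0], [-0.2, -1.1], [-1.5, 0.7], [1.2, 0.5], [0.4, 1.5], [0.6, -2.0]]
```

```bash
python3 -m inch '[[[-0.03,-0.02,0.01],0,1],[[-0.02,-0.01,0.01],0,1],[[0,0,0],0,1],[[0,0,0],0,1],[[0,0,0],0,1],[[0,0,0],0,1],[[0,0,0],0,1],[[0,0,0],0,1],[[0,0,0],0,1],[[0,0,0],0,1]]'
python3 fit.py | grep -v '^\[\|^ '; python3 - <<'E'
from h import *
s=eyes.read_camera('scene');save(s,'end.png')
X=np.r_[cad(-135,0),35];print(proj(s,X))
E
```

```text
t: 24.9
eef_pos: [567.6, 265.8, 143.2]
tcp_rot: [3.141, -0.0, 0.029]
ft_force: [1.0, -0.1, -1.8]
opening: 0.671
grip_force: 30.0
t 24.9 p [567.6 265.8 143.2] rpy [ 3.141 -0.     0.029] caddy xy [ 57.1 445.4] F [ 1.  -0.1 -1.8] M [-0.01  0.03  0.04] open 0.671 grip 30.0
units [ 0.04  -0.007 -0.   ]
tilt,dx,dz [ 0.398  9.458 -2.523] rms 0.11
mid [579.4 266.2 153.9] target [579.1 266.6 157.7]
round_tile_mid [array([237.9, 276.4]), array([359.4, 283.9]), array([192.2, 379.1])] model [194.3 378.5]
round_tile [array([254.6, 276.4]), array([378.3, 288.1])] model [214.4 384.2]
units [-0.005 -0.007 -0.064]
[307.70077076 197.78467819]
```

View pics/end.png

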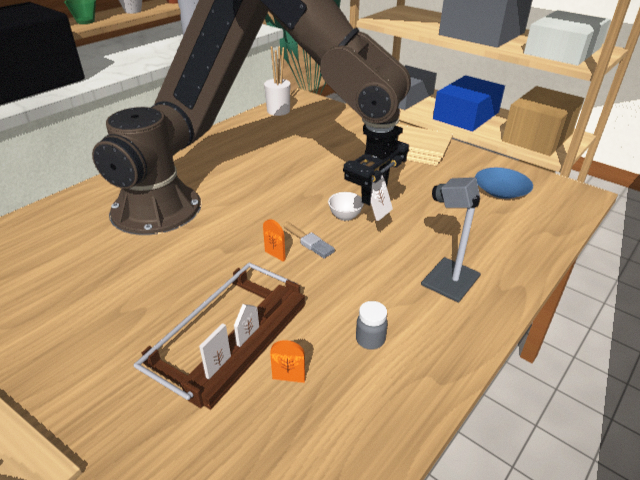

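The end view shows the handle folded on its rests (bar at (308,198)), the other two tiles, bowl, jar and brush in place, and the tile held before the lens at (194,379). Handing in.

```bash
python3 -c "
from cell import env
print(env.job_done())"
```

```text
the job is handed in; nothing more can be done
None
```

I handed the job in at about 25 s. The handle is folded down onto its rests. The round-topped tile is held still before the camera, round end up, with a measured tilt of 0.40 rad and its middle within a few mm of the 160 mm point. The hand-in returned no verdict. Pressing the handle onto its stop briefly read 68 N at the wrist, through the fingertips: under the 120 N limit, but above the 40 N set for the arm and gripper body.

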